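Load a long blank into the empty marking nest

ROBOT

A 6-joint arm with a two-finger parallel gripper is mounted at the origin on the work surface. World frame = base frame: x ahead of the robot, y to its left, z up, the work surface at z = 0. Lengths are in mm, angles in rad, forces in N, time in s.
With the tool pointing down it reaches from about 250 to 775 mm from the base axis. Payload 8.9 kg.
Tool frame: the origin (TCP) lies midway between the tips of the shut fingers; the grasp point (between the pads) lies 19 mm behind it; z points along the fingers, x is the direction in which the jaws open and shut, and the axes are right-handed (so a half turn about z gives the same grasp; the last joint's range is limited). The gripper opens to 85 mm and grips with 20 to 120 N. Pads are 22 mm wide; open, the fingers measure 114 mm over their backs; the gripper's body (76 mm by 85 mm) begins 54 mm behind the grasp point. The pads swing forward as they close: fully open they stand 13 mm farther back than shut.
Start: joints at [-1.485, 0.291, -0.153, 1.127, 0, 1.431], TCP at [117.03, -511.789, 198.605] pointing down, gripper open.
Joint ranges: [-2.52, 2.52], [-0.91, 1.74], [-1.3, 1.37], [-1.96, 2.02], [-1.52, 1.47], [-3.14, 3.14]. Speed limits (rad/s): [2.22, 2.22, 2.79, 3.14, 3.14, 3.14].

INTERFACE

Orientations are given as a unit quaternion [x, y, z, w].
In Python, from plant import bot gives the robot as it stands.
- The arm moves only by the tool arm_command, never from a script. Its argument "deltas" is a list of rows, each a list of 6 numbers: the shift along the tool's x, y, z in mm, then the turn, a rotation vector about the tool's x, y, z in rad. In form: [[tx, ty, tz, ax, ay, az], ...]. A call has 1 to 20 rows; each row is the pose to reach, as a shift and turn from the pose commanded when the call began, along the tool's axes at that moment; what a row does not reach only later rows make up. A row lasts 1/8 s, in which the tool goes at most 62.5 mm and 10.7 degrees, less where a joint would pass 70% of its speed; a pose out of reach is approached as far as the arm can. A call with a gripper value outside its range is refused whole. "fingers" is the finger opening in mm, from 0 to 85.4, set as the call begins (left out, the last holds). The fingers move at their own pace and stop on an object; the grip force is fixed at half the most. Time passes only in rows, so rows that repeat a pose let the fingers close. It gives the time, the measured TCP pose, the force and the opening at its end, in the units of the state.
- bot.read_state(): the state, without advancing time (a new reading comes with each control period).
- bot.capture(name): name is "side" or "top" or "wrist"; returns the picture (480x640x3 uint8, red, green, blue); there is no depth.
- bot.calibration(name): a dict with "K" (3x3 intrinsics, pixels), "R" (3x3) and "t" (3): a world point X has camera coordinates R X + t. Camera axes: x right, y down, z forward; pixel columns grow to the right and rows downward; lengths in mm; the calibration is good to about 2 mm. A picture is of the moment at which its call begins: read the wrist's pose just before it. calibration takes no time and is no camera call; for the wrist camera it gives the pose at the moment of the call.
- bot.sign_off(): hands the job in, once; it reports no verdict.
Trained networks look in the newest picture that a camera, given by its name, has taken for a name from the list of things; names that differ only in an ending like _2 or _b are one class to them, and where a whole thing is asked for, a point or a joint stands for the part that bears it (a point fixed in the world has none). Each returns a list of dicts, best first, with "conf" (0 to 1); they miss things now and then, are a little off and sometimes report something else, mostly with a low value. They report only what shows in the picture. A call takes as long as a camera call. They do not tell look-alikes from the thing itself.
- bot.recognise(label, camera): "position" ([x, y, z] in mm, in world coordinates, good to about 4 mm: the middle of the surface that is visible of it).
The state is a dict: "t": time; "joint_pos": joint angles; "qvel": joint speeds; "joint_efforts": joint torques, N m; "tcp_pos": TCP position; "tcp_rot": TCP orientation; "wrist_force": force on the tool from outside, world axes, zero at the start; "ft_torque": the same for the moment, N m; "width": finger opening in mm.
Only numpy, scipy, OpenCV 4.12 (cv2) and the standard library are available. Lean on these libraries where they do the work, as an engineer would, in place of code of your own. Each camera call takes 0.05 s, during which the arm holds its last target. There are 200 camera calls.

TASK

Take the long round aluminium blank that stands loose on the bench and stand it upright in the empty ring nest on the laser-marking plate. Lower it right down to the nest's floor before letting go, do not drop it in, and leave the short blank and the blank that is already loaded where they stand.

Things in the scene. Friction and masses are not known exactly. Their poses are not given: they have to be found in the camera images.
- long_blank: The loose long blank: a plain round aluminium bar, 32 mm in diameter and 100 mm tall, about 0.2 kg, standing upright on the bench top (z = 0) on the robot's right-hand side (y below 0). Origin at the centre of its lower end, z up along the bar. It has nothing within 70 mm of its axis.
- nest (a point): Centre of the inner floor of the EMPTY nest, z up, 16 mm above the bench. Nest: fixed dark steel ring, bore 52 mm, outside 64 mm, 30 mm high above this point, flat closed floor, on a grey 78 mm square foot. It sits on a 200 x 280 x 10 mm aluminium plate with small holes, on the robot's left, beside an identical nest (140 to 170 mm away) that holds loaded_blank; which is which varies.
- short_blank: Bystander: the short blank, same bar 32 mm in diameter but only 55 mm tall, standing loose on the bench, 110 mm or more from the long one, on either side of it in y. Origin at the centre of its lower end, z up. To be left alone.
- loaded_blank: Bystander: a blank just like the long one (32 mm in diameter, 100 mm tall) that already stands loosely in the other nest, its top 116 mm above the bench. Origin at the centre of its lower end, z up. To be left alone.
Mind the look-alikes: they are no part of the job. Leave any black or purple look-alike of the long_blank alone.

How it is judged (in metres and radians):
On the way:
1. the long blank is lowered into the empty nest, still held by the fingers: its lower end within 12 mm of the nest's floor (horizontal distance between long_blank and nest below 0.016 m and z of long_blank in the frame of nest below 0.012 m and contact force between the fingers and long_blank above 0.5 N), for 0.05 s.
At the end, for the whole second after the job is handed in: The long blank stands released and at rest in the bore of the empty nest (axis within 14 mm of the nest's centre), its lower end on the nest's floor (within 5 mm), upright within 10 degrees. The short blank and the loaded blank stand upright within 30 mm of where they began (horizontal distance between long_blank and nest below 0.014 m and z of long_blank in the frame of nest between -0.005 and 0.005 m and angle between each of long_blank, short_blank, loaded_blank's own z axis and vertical below 0.17 rad and linear speed of long_blank below 0.02 m/s and distance of each of short_blank, loaded_blank from where it was at the start of the episode below 0.03 m); the robot touches nothing.
It fails at once if the short blank is moved by more than 30 mm or tipped over (distance of short_blank from where it was at the start of the episode above 0.03 m or angle between short_blank's own z axis and vertical above 0.5 rad).
It fails at once if the loaded blank is moved by more than 30 mm or tipped over (distance of loaded_blank from where it was at the start of the episode above 0.03 m or angle between loaded_blank's own z axis and vertical above 0.5 rad).
It also fails if it takes over 35 s, if anything falls off the work surface, if the arm or the gripper's body presses on something with over 40 N, if the wrist force passes 120 N, or if a joint passes its speed limit or range.

## Working session

There is one attempt and no reset: what is moved stays moved. The work goes in short steps, Python scripts to look and compute and a tool call to move; the robot and the scene stay as the last step left them, time stands still between calls to the robot, and variables do not carry over. Pictures are saved under pics/ and viewed, about 8 in all and at most 12, crops included, and the job is handed in when it is done.

Besides the shell and the picture viewer there is one more tool, called after "Request:" as name(argument=value, ...) on one line, values as JSON. arm_command: Moves the arm, as the interface text tells. Its arguments: {"type":"object","properties":{"deltas":{"type":"array","items":{"type":"array","items":{"type":"number"}}},"fingers":{"type":"number"}},"required":["deltas"]}

```bash
mkdir -p pics; python3 - <<'E'
from plant import bot
import cv2,numpy as np
s=bot.read_state();print(s['t'],s['tcp_pos'],s['tcp_rot'],s['width'])
for c in ['top','side']:
    im=bot.capture(c);cv2.imwrite(f'pics/{c}0.png',im[...,::-1])
    k=bot.calibration(c);print(c,np.round(k['K'],1).tolist(),np.round(k['R'],4).tolist(),np.round(k['t'],1).tolist())
    for l in ['long_blank','nest','short_blank','loaded_blank']:
        print(l,[(np.round(d['position'],0).tolist(),round(d['conf'],2)) for d in bot.recognise(l,c)])
E
```

```text
0.0 [ 116.98838123 -511.3247972   198.0475098 ] [ 7.81952594e-01 -6.23337582e-01 -4.42935155e-04 -4.50845890e-04] 85.43466607558732
top [[611.1, 0.0, 310.9], [0.0, 611.1, 239.8], [0.0, 0.0, 1.0]] [[-0.0224, -0.9997, -0.011], [-0.9886, 0.0238, -0.1487], [0.1489, 0.0076, -0.9888]] [3.5, 547.2, 983.7]
long_blank [([583.0, -211.0, 103.0], 0.83), ([582.0, -286.0, 91.0], 0.79), ([548.0, -349.0, 86.0], 0.78)]
nest [([514.0, 293.0, 11.0], 0.76)]
short_blank [([461.0, -98.0, 56.0], 0.85)]
loaded_blank [([504.0, 136.0, 118.0], 0.87)]
side [[439.1, 0.0, 309.5], [0.0, 439.1, 235.2], [0.0, 0.0, 1.0]] [[0.9037, -0.4278, -0.0194], [-0.3162, -0.6359, -0.7041], [0.2889, 0.6424, -0.7099]] [-524.2, 188.4, 696.2]
long_blank [([546.0, -361.0, 84.0], 0.8), ([586.0, -226.0, 72.0], 0.61), ([582.0, -300.0, 76.0], 0.56)]
nest [([500.0, 281.0, 29.0], 0.71)]
short_blank [([458.0, -110.0, 44.0], 0.72)]
loaded_blank [([501.0, 128.0, 87.0], 0.56)]
```

View pics/top0.png

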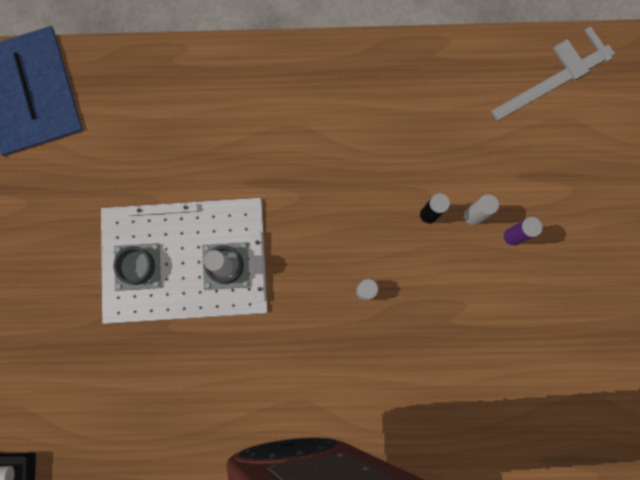

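View pics/side0.png

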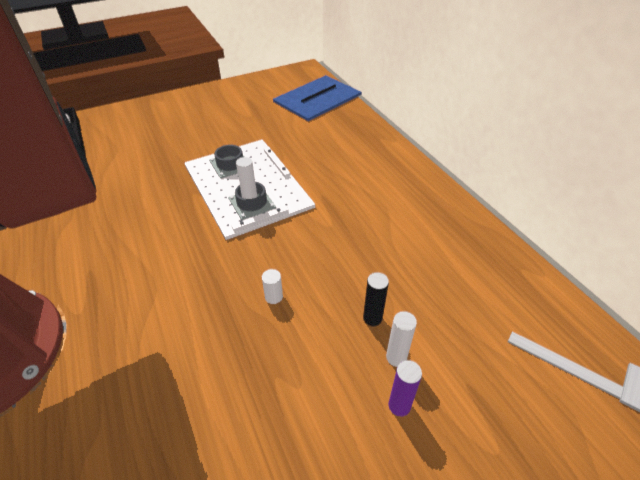

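The top view shows the aluminium long blank (top disc ~(489,204)) between a black look-alike at (440,203) and a purple one at (532,227). The short blank is at (367,290), the empty nest at ~(136,265) and the loaded nest at ~(222,263). The side view agrees: long blank top (403,321), empty nest rim (229,153).

```bash
cat > h.py <<'E'
from plant import bot
import cv2,numpy as np
from scipy.spatial.transform import Rotation as Ro
def ray(k,uv,z):
    d=k['R'].T@np.linalg.solve(k['K'],[*uv,1.]);c=-k['R'].T@k['t']
    return c+d*(z-c[2])/d[2]
def proj(k,X):
    p=(np.atleast_2d(X)@np.array(k['R']).T+k['t'])@np.array(k['K']).T
    return p[:,:2]/p[:,2:]
def circ(k,c,r,z):
    a=np.linspace(0,2*np.pi,60);return proj(k,np.c_[c[0]+r*np.cos(a),c[1]+r*np.sin(a),0*a+z])
def goal(xyz,s=None):
    s=s or bot.read_state();return Ro.from_quat(s['tcp_rot']).inv().apply(np.array(xyz)-s['tcp_pos'])
E
python3 - <<'E'
from h import *
T,S=bot.calibration('top'),bot.calibration('side')
for n,a,b,z in [('long',(489,204),(403,321),100),('black',(440,203),(377,281),100),('purple',(532,227),(409,372),100),('nest',(134,264),(229,153),46),('short',(367,290),(272,276),55)]:
    print(n,np.round(ray(T,a,z),1),np.round(ray(S,b,z),1))
# overlay at estimated positions
out=[]
for c,k,boxes in [('top',T,[(470,180),(95,225)]),('side',S,[(375,295),(195,120)])]:
    im=cv2.imread(f'pics/{c}0.png')
    for (x,y),(n,z,r) in zip(boxes,[('long',100,16),('nest',46,32)]):
        uvT={'long':(489,204),'nest':(134,264)}[n];uvS={'long':(403,321),'nest':(229,153)}[n]
        p=(ray(T,uvT,z)+ray(S,uvS,z))/2
        cr=cv2.resize(im[y:y+70,x:x+80],None,fx=5,fy=5,interpolation=cv2.INTER_CUBIC)
        rs=[(16,100),(16,0)] if n=='long' else [(32,46),(26,46)]
        for r,zz in rs:
            q=((circ(k,p,r,zz)-[x,y]+.5)*5).astype(np.int32);cv2.polylines(cr,[q],True,(0,255,0),1)
        out.append(cr[:290])
cv2.imwrite('pics/ov.png',np.vstack([np.hstack(out[:2]),np.hstack(out[2:])]))
s=bot.read_state();R=Ro.from_quat(s['tcp_rot']).as_matrix();print(R.round(3).tolist())
E
```

```text
long [ 588.8 -293.8  100. ] [ 586.7 -292.5  100. ]
black [ 592.3 -216.3  100. ] [ 591.6 -216.2  100. ]
purple [ 550.2 -358.9  100. ] [ 550.9 -359.4  100. ]
nest [512.7 285.8  46. ] [513.4 282.8  46. ]
short [459.9 -99.1  55. ] [ 464.6 -101.5   55. ]
[[0.223, -0.975, 0.0], [-0.975, -0.223, 0.0], [-0.0, -0.0, -1.0]]
```

View pics/ov.png

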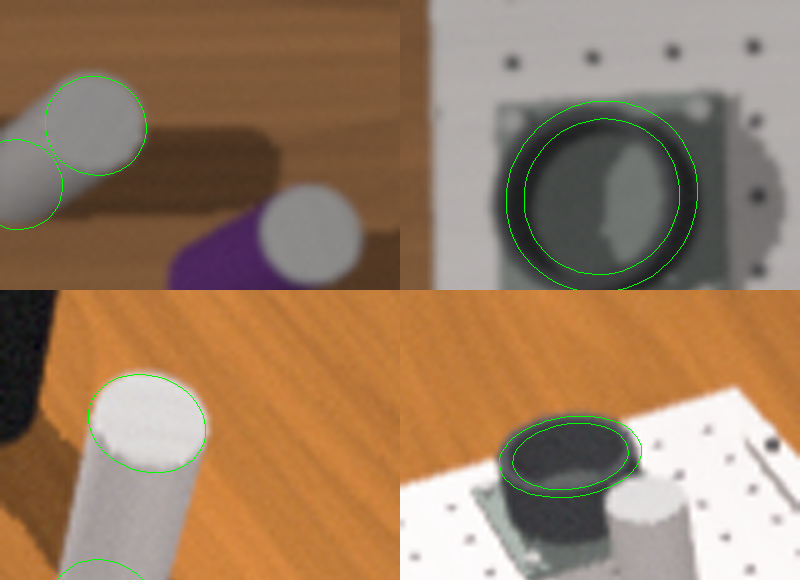

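Both views agree: the long blank is at about (588,-293), and its overlaid circles fit well. The nest is at about (513,286), good to about 2 mm. I'll move above the blank with the jaws across the line of neighbours.

Request:
arm_command(deltas=[[-27,-127,0,0,0,-0.27],[-54,-254,0,0,0,-0.54],[-81,-381,0,0,0,-0.8],[-108,-508,0,0,0,-1.065],[-108,-508,0,0,0,-1.065],[-108,-508,0,0,0,-1.065],[-108,-508,0,0,0,-1.065],[-108,-508,0,0,0,-1.065],[-108,-508,0,0,0,-1.065],[-108,-508,0,0,0,-1.065],[-108,-508,0,0,0,-1.065],[-108,-508,0,0,0,-1.065],[-108,-508,0,0,0,-1.065]])

```text
t: 2.12
tcp_pos: [587.5, -293.9, 198.9]
tcp_rot: [0.99, -0.141, 0.0, 0.0]
wrist_force: [-0.2, -0.3, 0.5]
width: 85.6
```

```bash
python3 - <<'E'
from h import *
s=bot.read_state();k=bot.calibration('wrist');im=bot.capture('wrist')[...,::-1].copy()
R=Ro.from_quat(s['tcp_rot']).as_matrix();print(s['t'],s['tcp_pos'],R.round(3).tolist(),s['joint_pos'])
for r,z in [(16,100),(16,0)]: cv2.polylines(im,[circ(k,(587.7,-293.2),r,z).astype(np.int32)],True,(0,255,0),1)
cv2.imwrite('pics/w1.png',im)
print(goal([587.7,-293.2,49]))
E
```

```text
2.125 [ 587.54287915 -293.925113    198.92318245] [[0.96, -0.278, 0.0], [-0.278, -0.96, -0.0], [0.0, 0.0, -1.0]] [-5.75039426e-01  5.51079596e-01  2.49958524e-01  1.26943159e+00
 -2.15647329e-05  1.27792797e+00]
[ -0.18755517  -0.63890055 149.8859907 ]
```

View pics/w1.png

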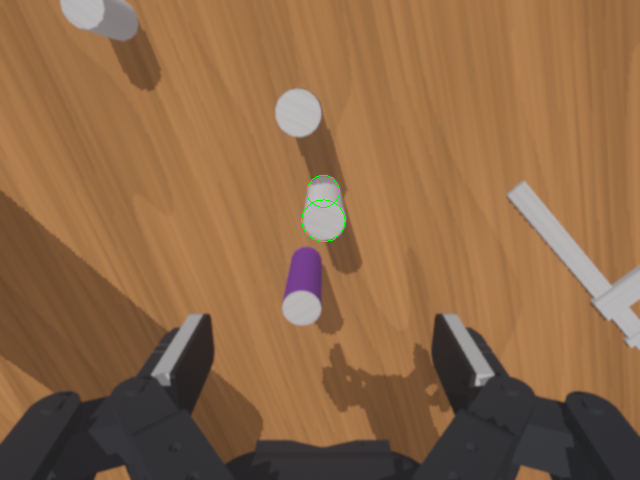

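The wrist view confirms the estimate: the predicted circles sit on the aluminium blank at (323,220), and the jaw plane clears the black and purple blanks. Next I descend and grip.

Request:
arm_command(deltas=[[0,-0.6,30,0,0,0],[0,-0.6,60,0,0,0],[0,-0.6,90,0,0,0],[0,-0.6,115,0,0,0],[0,-0.6,135,0,0,0],[0,-0.6,147,0,0,0],[0,-0.6,150,0,0,0],[0,-0.6,150,0,0,0]])

```text
t: 3.18
tcp_pos: [588.6, -293.0, 49.2]
tcp_rot: [0.99, -0.14, 0.0, 0.0]
wrist_force: [-0.4, 0.7, -0.5]
width: 85.6
```

Request:
arm_command(deltas=[[0,0,0,0,0,0],[0,0,0,0,0,0],[0,0,0,0,0,0],[0,0,0,0,0,0],[0,0,0,0,0,0],[0,0,0,0,0,0],[0,0,0,0,0,0],[0,0,0,0,0,0]], fingers=0)

```text
t: 4.18
tcp_pos: [588.7, -292.9, 49.2]
tcp_rot: [0.99, -0.14, 0.0, 0.0]
wrist_force: [-0.2, 0.2, 5.8]
width: 30.1
```

Request:
arm_command(deltas=[[0,0,-5,0,0,0],[0,0,-25,0,0,0],[0,0,-55,0,0,0],[0,0,-90,0,0,0],[0,0,-125,0,0,0],[0,0,-148,0,0,0],[0,0,-155,0,0,0],[0,0,-155,0,0,0],[0,0,-155,0,0,0]])

```text
t: 5.3
tcp_pos: [587.7, -292.3, 202.2]
tcp_rot: [0.99, -0.14, -0.001, -0.0]
wrist_force: [-0.1, -0.1, -2.6]
width: 29.9
```

```bash
python3 - <<'E'
from h import *
s=bot.read_state();print(s['t'],s['tcp_pos'],s['wrist_force'],s['width'],s['joint_pos'])
ims=[]
for c in ['wrist','side']:
    k=bot.calibration(c);im=bot.capture(c)[...,::-1].copy()
    p=s['tcp_pos']
    for zz in (-49,51): cv2.polylines(im,[circ(k,p,16,p[2]+zz).astype(np.int32)],True,(0,255,0),1)
    ims.append(cv2.resize(im,(400,300)) if c=='wrist' else cv2.resize(im[150:450,200:600],(400,300)))
cv2.imwrite('pics/w2.png',np.hstack(ims))
print(goal([513,286,s['tcp_pos'][2]]))
E
```

```text
5.3 [ 587.71718314 -292.28683994  202.18027299] [-0.09305393 -0.1096446  -2.55802335] 29.922704792124502 [-5.72815830e-01  5.51350262e-01  2.58849325e-01  1.28051992e+00
  3.24446032e-05  1.27898222e+00]
[-232.28106199 -534.93529692    0.95084012]
```

View pics/w2.png

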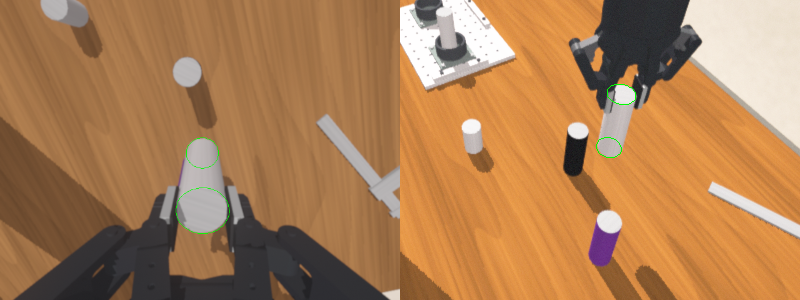

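The long blank is held upright and matches the prediction in both views; the neighbours weren't disturbed. Now I carry it to above the nest.

Request:
arm_command(deltas=[[-10,-22,0,0,0,-0.02],[-25,-58,0,0,0,-0.05],[-45,-104,0,0,0,-0.1],[-67,-155,0,0,0,-0.15],[-89,-205,0,0,0,-0.2],[-111,-256,0,0,0,-0.25],[-133,-306,0,0,0,-0.3],[-155,-357,0,0,0,-0.35],[-177,-407,0,0,0,-0.4],[-197,-454,0,0,0,-0.45],[-214,-493,0,0,0,-0.48],[-226,-520,0,0,0,-0.5],[-232,-535,0,0,0,-0.5],[-232,-535,0,0,0,-0.5],[-232,-535,0,0,0,-0.5],[-232,-535,0,0,0,-0.5]])

```text
t: 7.4
tcp_pos: [514.1, 284.6, 203.6]
tcp_rot: [0.994, 0.109, -0.0, 0.0]
wrist_force: [-0.6, -0.8, -1.4]
width: 29.9
```

```bash
python3 - <<'E'
from h import *
s=bot.read_state();p=s['tcp_pos'];print(s['t'],p,s['tcp_rot'],s['wrist_force'],s['width'])
k=bot.calibration('wrist');im=bot.capture('wrist')[...,::-1].copy()
for r,z in [(32,46),(26,46)]: cv2.polylines(im,[circ(k,(513,286),r,z).astype(np.int32)],True,(0,255,0),1)
for zz in (-49,51): cv2.polylines(im,[circ(k,p,16,p[2]+zz).astype(np.int32)],True,(0,0,255),1)
cv2.imwrite('pics/w3.png',im)
k=bot.calibration('side');im=bot.capture('side')[...,::-1].copy()
for r,z in [(32,46),(26,46)]: cv2.polylines(im,[circ(k,(513,286),r,z).astype(np.int32)],True,(0,255,0),1)
for zz in (-49,51): cv2.polylines(im,[circ(k,p,16,p[2]+zz).astype(np.int32)],True,(0,0,255),1)
cv2.imwrite('pics/s3.png',cv2.resize(im[40:240,140:340],(600,600),interpolation=2))
print(goal([513,286,67]))
E
```

```text
7.4 [514.10550127 284.55100079 203.64129117] [ 9.94093837e-01  1.08523857e-01 -3.15151493e-05  1.24196307e-04] [-0.57366887 -0.79970379 -1.43108299] 29.94522725909675
[ -0.8359181   -1.34510448 136.71489555]
```

View pics/w3.png

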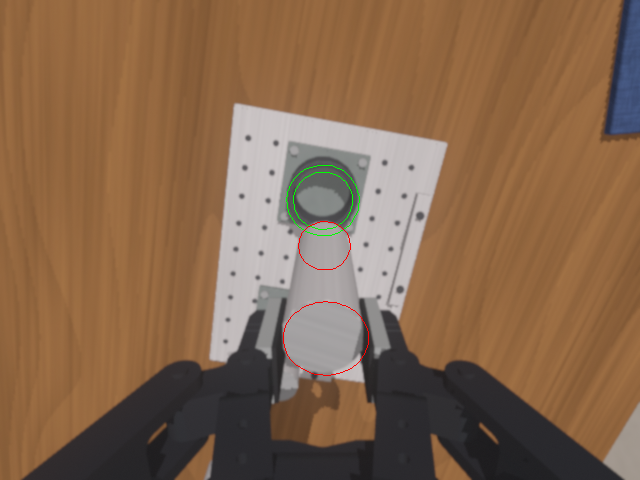

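View pics/s3.png

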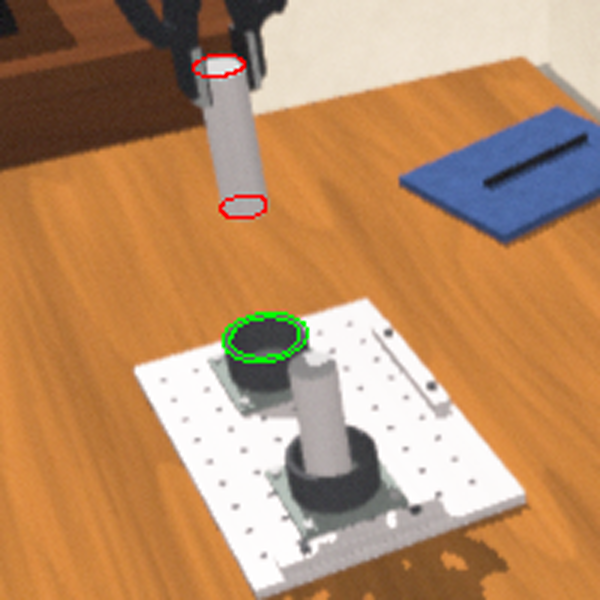

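In the side view the nest ring fits. The wrist overlay at (323,200) looks a few pixels off from the dark ring, possibly because the outer wall shows, so I'll zoom in before lowering.

```bash
python3 - <<'E'
from h import *
k=bot.calibration('wrist');im=bot.capture('wrist')[...,::-1].copy()
im=cv2.resize(im[135:250,260:390],None,fx=5,fy=5,interpolation=2)
b=im.copy()
for r,z,c in [(32,46,(0,255,0)),(26,46,(0,255,0)),(32,16,(0,0,255)),(26,16,(255,0,0))]: cv2.polylines(b,[((circ(k,(513,286),r,z)-[260,135]+.5)*5).astype(np.int32)],True,c,1)
cv2.imwrite('pics/w4.png',cv2.resize(np.hstack([im,b]),(800,354)))
E
```

```text
(no output)
```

View pics/w4.png

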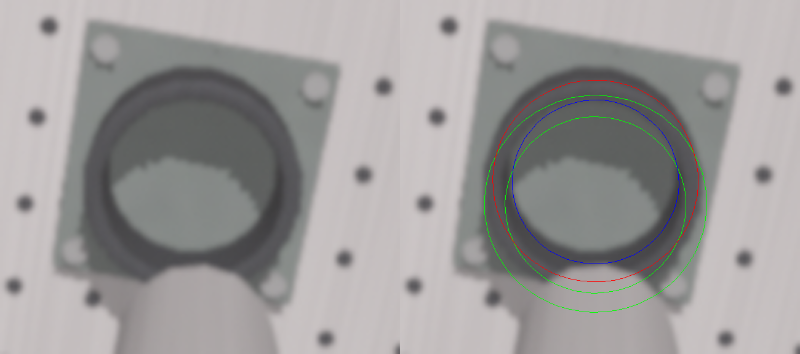

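The zoom shows the actual ring about 3–4 mm further along world +y than my overlay. I'll blend the estimates to about (512.5,288), lower to just above the rim, and check once more.

Request:
arm_command(deltas=[[-1,-3.5,20,0,0,0],[-1,-3.5,45,0,0,0],[-1,-3.5,70,0,0,0],[-1,-3.5,90,0,0,0],[-1,-3.5,98,0,0,0],[-1,-3.5,100,0,0,0],[-1,-3.5,100,0,0,0],[-1,-3.5,100,0,0,0]])

```text
t: 8.55
tcp_pos: [512.6, 289.1, 104.4]
tcp_rot: [0.994, 0.109, 0.001, -0.0]
wrist_force: [-0.1, -0.8, -1.2]
width: 29.6
```

```bash
python3 - <<'E'
from h import *
s=bot.read_state();p=s['tcp_pos'];print(s['t'],p,s['wrist_force'])
out=[]
for c,(x,y,w) in [('wrist',(230,100,200)),('side',(180,100,100))]:
    im=bot.capture(c)[...,::-1].copy()
    out.append(cv2.resize(im[y:y+w,x:x+w],(400,400),interpolation=2))
cv2.imwrite('pics/w5.png',np.hstack(out))
E
```

```text
8.55 [512.56354751 289.07577571 104.37287863] [-0.06987923 -0.78539211 -1.22883705]
```

View pics/w5.png

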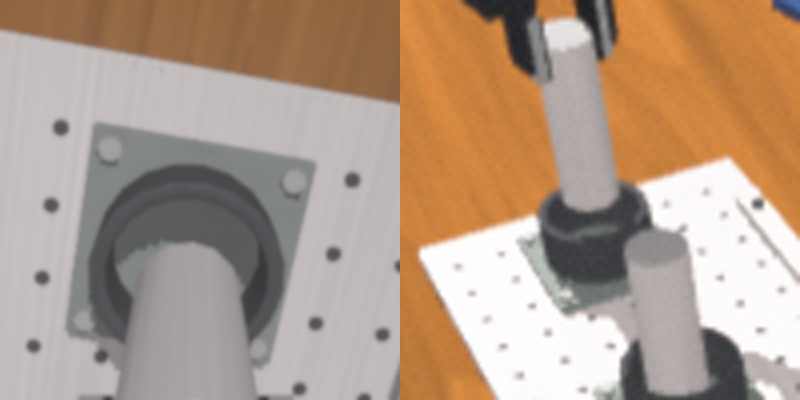

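The wrist and side crops show the blank's end just above the bore, slightly (~2 mm) towards -y and right of centre. I'll nudge it and lower it in gently.

Request:
arm_command(deltas=[[-1,-2,2,0,0,0],[-1,-2,8,0,0,0],[-1,-2,14,0,0,0],[-1,-2,20,0,0,0],[-1,-2,26,0,0,0],[-1,-2,31,0,0,0],[-1,-2,34,0,0,0],[-1,-2,36,0,0,0],[-1,-2,36,0,0,0]])

```text
t: 9.78
tcp_pos: [510.7, 290.6, 67.6]
tcp_rot: [0.994, 0.109, -0.0, 0.0]
wrist_force: [0.2, -0.3, -2.4]
width: 29.3
```

Request:
arm_command(deltas=[[0,0,0.5,0,0,0],[0,0,1,0,0,0],[0,0,1.5,0,0,0],[0,0,1.5,0,0,0]])

```text
t: 10.28
tcp_pos: [510.7, 290.6, 66.1]
tcp_rot: [0.994, 0.109, -0.0, 0.0]
wrist_force: [-0.6, 0.2, -0.7]
width: 29.5
```

Request:
arm_command(deltas=[[0,0,0.4,0,0,0],[0,0,0.8,0,0,0],[0,0,0.8,0,0,0]])

```text
t: 10.65
tcp_pos: [510.6, 290.6, 65.3]
tcp_rot: [0.994, 0.109, -0.0, -0.0]
wrist_force: [0.2, -0.5, -2.9]
width: 30.0
```

```bash
python3 - <<'E'
from h import *
s=bot.read_state();p=s['tcp_pos'];print(s['t'],p,s['wrist_force'])
out=[]
for c,(x,y,w) in [('wrist',(230,100,200)),('side',(180,100,100)),]:
    im=bot.capture(c)[...,::-1].copy()
    out.append(cv2.resize(im[y:y+w,x:x+w],(400,400),interpolation=2))
cv2.imwrite('pics/w6.png',np.hstack(out))
E
```

```text
10.65 [510.64880319 290.61823043  65.27937615] [ 0.16183029 -0.47291219 -2.89695555]
```

View pics/w6.png

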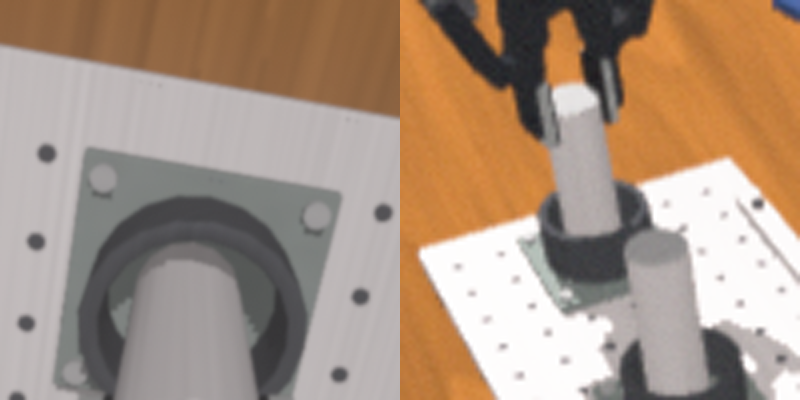

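The blank is inside the bore, slightly left in the side view. I'll centre it a little and seat it until contact shows.

Request:
arm_command(deltas=[[1,1,0,0,0,0],[1,1,0.4,0,0,0],[1,1,0.8,0,0,0],[1,1,0.8,0,0,0]])

```text
t: 11.25
tcp_pos: [512.2, 289.9, 65.2]
tcp_rot: [0.994, 0.109, 0.0, -0.0]
wrist_force: [-1.7, -0.1, 5.7]
width: 30.2
```

Request:
arm_command(deltas=[[0,0,0.4,0,0,0],[0,0,0.8,0,0,0],[0,0,0.8,0,0,0]])

```text
t: 11.62
tcp_pos: [512.4, 290.0, 65.1]
tcp_rot: [0.994, 0.109, 0.001, -0.0]
wrist_force: [-2.8, -1.6, 12.2]
width: 29.8
```

Contact at TCP z≈65.2, as expected (16 + 49). I'll ease off and release.

Request:
arm_command(deltas=[[0,0,-0.8,0,0,0],[0,0,-0.8,0,0,0]])

```text
t: 11.88
tcp_pos: [512.2, 289.9, 65.2]
tcp_rot: [0.994, 0.109, 0.0, -0.0]
wrist_force: [-1.8, -0.7, 8.6]
width: 30.2
```

Request:
arm_command(deltas=[[0,0,0,0,0,0],[0,0,0,0,0,0],[0,0,0,0,0,0],[0,0,0,0,0,0],[0,0,0,0,0,0],[0,0,0,0,0,0]], fingers=75)

```text
t: 12.62
tcp_pos: [511.9, 289.9, 64.5]
tcp_rot: [0.994, 0.109, 0.0, -0.0]
wrist_force: [-0.3, 0.5, 1.1]
width: 75.3
```

Request:
arm_command(deltas=[[0,0,-10,0,0,0],[0,0,-30,0,0,0],[0,0,-60,0,0,0],[0,0,-95,0,0,0],[0,0,-130,0,0,0],[0,0,-150,0,0,0],[0,0,-155,0,0,0],[0,0,-155,0,0,0],[0,0,-155,0,0,0]])

```text
t: 13.75
tcp_pos: [511.3, 289.6, 218.5]
tcp_rot: [0.994, 0.109, -0.001, 0.0]
wrist_force: [-0.1, -0.2, -0.9]
width: 75.2
```

```bash
python3 - <<'E'
from h import *
s=bot.read_state();print(s['t'],s['tcp_pos'],s['wrist_force'],s['width'])
out=[]
for c,(x,y,w) in [('wrist',(220,110,220)),('side',(180,100,140))]:
    k=bot.calibration(c);im=bot.capture(c)[...,::-1].copy()
    f=400/w;b=cv2.resize(im[y:y+w,x:x+w],(400,400),interpolation=2)
    for z in (16,116): cv2.polylines(b,[((circ(k,(512.3,290),16,z)-[x,y]+.5)*f).astype(np.int32)],True,(0,255,0),1)
    out.append(b)
cv2.imwrite('pics/w7.png',np.hstack(out))
E
```

```text
13.75 [511.31788822 289.62507915 218.51601067] [-0.11530134 -0.23603871 -0.93808399] 75.20863735262827
```

View pics/w7.png

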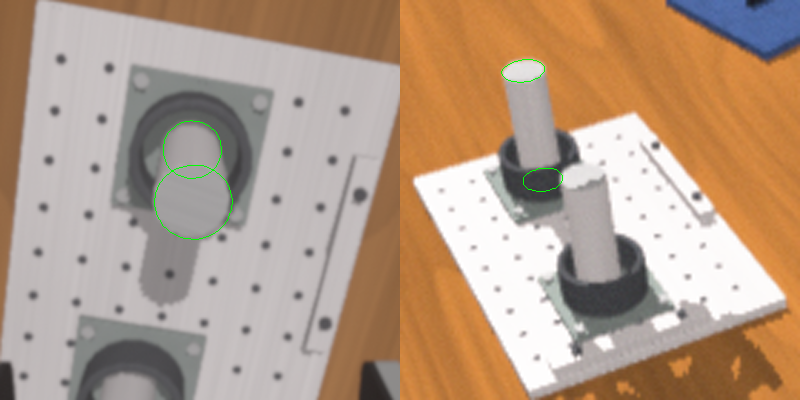

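The blank stands upright in the bore with its top at the predicted 116 mm, and the loaded blank is untouched. I'm handing in.

```bash
python3 -c "
from plant import bot
bot.capture('top')
for l in ['long_blank','short_blank','loaded_blank']: print(l,[(d['position'],d['conf']) for d in bot.recognise(l,'top')][:4])
print(bot.sign_off())"
```

```text
long_blank [([507.3, 283.0, 109.8], 0.69), ([549.9, -348.8, 88.3], 0.68), ([587.5, -209.2, 101.2], 0.63)]
short_blank [([459.4, -96.6, 56.3], 0.56)]
loaded_blank [([507.9, 135.4, 119.9], 0.66)]
the job is handed in; nothing more can be done
None
```

I stood the long aluminium blank upright in the empty nest and handed the job in at about 14 s of the 35 s allowed. No verdict was reported.

- **Placing:** I gripped it between the black and purple look-alikes and lowered it until the wrist force rose to about 12 N. That was at TCP height 65.2 mm, the height expected with the blank on the nest's floor. I eased off slightly (about 9 N still showed), opened the fingers and retreated straight up.
- **Last checks:** The wrist and side views show the blank upright and inside the bore, with its top at the predicted 116 mm. By the detector, the short and loaded blanks are within about 4 mm of their first readings, so they have not moved beyond its error.
- **Disagreements:** The cameras differed by up to 7 mm on the nest's centre in y: side about 283, top about 286, wrist about 290. I released at y ≈ 290. The final top-view detector put the blank at y ≈ 283, a few millimetres off the arm's reading. The finger opening read about 30 mm on the 32 mm bar.

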